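# Fit the nested lids, then lift off the outer lid alone

## Robot

A 6-joint arm with a two-finger parallel gripper is mounted at the origin on the work surface. World frame = base frame: x ahead of the robot, y to its left, z up, the work surface at z = 0. Lengths are in m, angles in rad, forces in N, time in s.
With the tool pointing down it reaches from about 0.375 to 0.9 m from the base axis. Payload 3.1 kg.
Tool frame: the origin (TCP) lies on the centre line of the jaws, within the pads' length; the fingertips stand 22 mm ahead of it and the grasp point (between the pads) lies 3 mm ahead of it; x points along the fingers, y is the direction in which the jaws open and shut, and the axes are right-handed (so a half turn about x gives the same grasp; the last joint's range is limited). The gripper opens to 87 mm and grips with 3 to 60 N. Pads are 19 mm wide; open, the fingers measure 117 mm over their backs; the gripper's body (75 mm by 190 mm) begins 51 mm behind the grasp point.
Start: joints at [1.002, 0.527, 1.433, -0, 1.181, -0.178], TCP at [0.238, 0.578, 0.245] pointing down, gripper open.
Joint ranges: [-3.08, 3.08], [-0.75, 2.2], [0.22, 2.44], [-1.43, 4.57], [0, 2.65], [-2.85, 2.85]. Speed limits (rad/s): [2.79, 2.79, 3.14, 3.14, 3.14, 3.14].

## Interface

Orientations are given as a rotation vector (axis times angle).
In Python, from station import get_state, vision, r gives the robot as it stands.
- The arm moves only by the shell command python3 -m pendant 'ROWS' [FORCE]. ROWS is JSON, a list of rows, each an object with "angular": the turn, a rotation vector about the tool's x, y, z in degrees, a list of three; "travel": the shift along the tool's x, y, z in m, a list of three; "grip": the closure in counts, from 0 (fully open) to 255 (shut). In form: [{"angular": [wx, wy, wz], "travel": [dx, dy, dz], "grip": grip}, ...]. A call has 1 to 12 rows; each row is the pose to reach, as a shift and turn from the pose commanded when the call began, along the tool's axes at that moment; what a row does not reach only later rows make up. A row lasts 1/8 s, in which the tool goes at most 62.5 mm and 10.7 degrees, less where a joint would pass 70% of its speed; a pose out of reach is approached as far as the arm can. A call with a gripper value outside its range is refused whole. The fingers move at their own pace and stop on an object; FORCE is the grip in N (left out, the last holds). Time passes only in rows, so rows that repeat a pose let the fingers close. It gives the time, the measured TCP pose, the force and the opening at its end, in the units of the state.
- get_state(): the state, without advancing time (a new reading comes with each control period).
- vision.grab_frame(name): name is "side" or "top" or "wrist"; returns a dict with "img" (384x512x3 uint8, blue, green, red), "z_map" (384x512 float32, m along the optical axis (not along the pixel's ray), 0 where there is no reading), "intrinsics" (3x3 intrinsics, pixels), "T" (4x4, takes a point from camera to world coordinates); the wrist camera has in their place "mount" (4x4, takes a point from camera to tool coordinates, whose origin is the TCP and whose axes are the tool frame's). Camera axes: x right, y down, z forward; pixel columns grow to the right and rows downward; lengths in m; the calibration is good to about 2 mm. A picture is of the moment at which its call begins: read the wrist's pose just before it.
- r.sign_off(): hands the job in, once; it reports no verdict.
The state is a dict: "time": time; "q": joint angles; "qvel": joint speeds; "joint_torque": joint torques, N m; "ee_pos": TCP position; "tcp_rot": TCP orientation; "force": force on the tool from outside, world axes, zero at the start; "wrist_torque": the same for the moment, N m; "opening": finger opening in m.
Only numpy, scipy, OpenCV 4.12 (cv2) and the standard library are available. Lean on these libraries where they do the work, as an engineer would, in place of code of your own. Each camera call takes 0.05 s, during which the arm holds its last target. There are 200 camera calls.

## Task

Pick up the two nested lids together by the red knob of the inner lid and lower them, without dropping them, onto the open canister of cable glands until the inner lid is fully seated in its mouth, then let go of the knob. Next take the outer lid by its yellow collar and raise it alone, leaving the inner lid seated and undisturbed, and finish still holding the outer lid level, in the air over the canister and at least 8 cm above where it lay. Leave the canister and the other things on the bench where they stand.

Things in the scene. Friction and masses are not known exactly. Their poses are not given: they have to be found in the camera images.
- canister: (Sizes here and below in mm.) Open round steel canister with a blue band, loose and heavy (about 1.3 kg), standing upright. 120 outer diameter, 112 inner diameter, 100 high. Origin: centre of its underside; z up along its axis. Starts on either the left or the right side, the lids on the other.
- canister_rim (a point): Centre of the canister's mouth, level with its rim, 100 above its underside.
- inner_lid: White round inner lid, 0.16 kg, loose. From its underside up: plug 106 diameter, 14 deep (lowest 8 tapered to 94), 3 play all round in the canister; flange 128 diameter, 4 thick, lands on the rim; stem 16 diameter, free in the outer lid's hole; red knob 20 diameter at heights 50 to 80. Starts plug down on the table under the outer lid. Origin: centre of underside, z up; 86 above the canister's underside when seated.
- inner_knob (a point): Centre of the flat top of the red knob, 80 above the inner lid's underside and 34 above the top of the yellow collar when nested. Lifting the inner lid by it lifts both lids, as the outer lid lies on the inner lid's flange.
- outer_lid: Blue round outer lid, 0.16 kg, lying loose on the inner lid's flange, 3 play sideways. 140 diameter, top plate 3 thick; skirt 12 below the plate's underside, 134 inner diameter, slips over flange and canister; central hole 30 diameter inside an upright yellow collar (tube) 40 outer diameter, 25 tall above the plate. Origin: centre of the plate's underside (18 above the inner lid's underside when nested); z up.
- outer_collar (a point): Centre of the yellow collar's top edge, 28 above the outer lid's origin.
- screwdriver: Bystander: orange-handled screwdriver lying on the table, 190 long, handle about 28 thick. Origin: its underside.
- tape_roll: Bystander: green roll of tape lying flat, 68 diameter, 19 high. Origin: its underside.
- detector: Bystander: white smoke detector, 104 diameter, 42 high. Origin: its underside.
- junction_box: Bystander: grey junction box with white cover, 100 x 100, 52 high. Origin: its underside.
- cable_reel: Bystander: small reel with plywood flanges and red wire, 110 diameter, 54 high. Origin: its underside.
- jar: Bystander: jar with black cap, 60 diameter, 85 high. Origin: its underside.

How it is judged:
On the way, in this order (a step that is already met when the one before it is completed fails the run):
1. both lids are lifted together by the knob (height (world z) of inner_lid above 0.03 m and z of outer_lid in the frame of inner_lid between 0.015 and 0.023 m and contact force between the fingers and inner_lid above 0.5 N), for 0.2 s.
2. the inner lid is seated in the canister with the outer lid still on it, and the knob is let go (z of inner_lid in the frame of canister between 0.083 and 0.0895 m and horizontal distance between inner_lid and canister below 0.006 m and angle between the z axis of inner_lid and the z axis of canister, either way round below 0.05 rad and z of outer_lid in the frame of inner_lid between 0.015 and 0.023 m and contact force between each of the arm, the fingers and inner_lid below 0.2 N), for 0.2 s.
At the end, for the whole second after the job is handed in: Outer lid held still and level (0.2 rad), 75 mm or more above where it lay, within 50 mm of the canister's axis, touching neither inner lid nor canister; inner lid seated (3 mm high, 6 mm off-centre, 0.05 rad), untouched, at rest; canister upright; it and bystanders within 30 mm of start (z of inner_lid in the frame of canister between 0.083 and 0.0895 m and horizontal distance between inner_lid and canister below 0.006 m and angle between the z axis of inner_lid and the z axis of canister, either way round below 0.05 rad and z of outer_lid in the frame of canister above 0.179 m and horizontal distance between outer_lid and canister below 0.05 m and angle between outer_lid's own z axis and vertical below 0.2 rad and contact force between the fingers and outer_lid above 1 N and contact force between outer_lid and inner_lid below 0.1 N and contact force between outer_lid and canister below 0.1 N and contact force between the fingers and inner_lid below 0.2 N and linear speed of outer_lid below 0.03 m/s and linear speed of inner_lid below 0.02 m/s and angle between canister's own z axis and vertical below 0.05 rad and distance of each of canister, screwdriver, tape_roll, detector, junction_box, cable_reel, jar from where it was at the start of the episode below 0.03 m); the arm keeps its last pose, push and grip.
It fails at once if the lids came apart while the inner lid was not fully seated in the canister ((z of outer_lid in the frame of inner_lid above 0.028 m or horizontal distance between outer_lid and inner_lid above 0.02 m) and not (z of inner_lid in the frame of canister between 0.083 and 0.0895 m and horizontal distance between inner_lid and canister below 0.006 m and angle between the z axis of inner_lid and the z axis of canister, either way round below 0.05 rad)).
It fails at once if the inner lid was dropped from above the canister (contact force between the fingers and inner_lid below 0.1 N and z of inner_lid in the frame of canister above 0.105 m).
It fails at once if the canister was pushed away or tipped (distance of canister from where it was at the start of the episode above 0.03 m or angle between canister's own z axis and vertical above 0.15 rad).
It fails at once if a bystander was disturbed (distance of any of screwdriver, tape_roll, detector, junction_box, cable_reel, jar from where it was at the start of the episode above 0.03 m).
It also fails if it takes over 58 s, if anything falls off the work surface, if the arm or the gripper's body presses on something with over 40 N, if the wrist force passes 120 N, or if a joint passes its speed limit or range.

## Working session

There is one attempt and no reset: what is moved stays moved. The work goes in short steps, Python scripts to look and compute and a shell command to move; the robot and the scene stay as the last step left them, time stands still between calls to the robot, and variables do not carry over. Pictures are saved under pics/ and viewed, about 8 in all and at most 12, crops included, and the job is handed in when it is done.

```bash
mkdir -p pics; ls
cat > h.py <<'E'
import numpy as np, cv2
from scipy.spatial.transform import Rotation as R
from station import get_state, vision, r
def cam(n):
    s=get_state(); f=vision.grab_frame(n)
    if 'T' not in f:
        M=np.eye(4); M[:3,:3]=R.from_rotvec(s['tcp_rot']).as_matrix(); M[:3,3]=s['ee_pos']; f['T']=M@f['mount']
    return f
def cloud(f):
    z=f['z_map']; K=f['intrinsics']; v,u=np.indices(z.shape)
    p=np.stack([(u-K[0,2])/K[0,0]*z,(v-K[1,2])/K[1,1]*z,z],-1)
    return p@f['T'][:3,:3].T+f['T'][:3,3]
E
python3 - <<'E'
from h import *
s=get_state(); print(s['time'],s['ee_pos'],R.from_rotvec(s['tcp_rot']).as_matrix().round(3),s['opening'])
fs=[cam(n) for n in('top','side')]
for n,f in zip(('top','side'),fs):
    print(n,f['T'].round(3).tolist())
    np.savez(n+'.npz',**f)
im=np.vstack([f['img'] for f in fs]); cv2.imwrite('pics/a.png',cv2.resize(np.hstack([f['img'] for f in fs]),(800,300),interpolation=cv2.INTER_AREA))
cv2.imwrite('pics/top.png',fs[0]['img'])
f=fs[0];P=cloud(f);hsv=cv2.cvtColor(f['img'],cv2.COLOR_BGR2HSV)
for nm,lo,hi in(('red',(0,130,80),(8,255,255)),('red2',(172,130,80),(180,255,255)),('yel',(20,120,90),(35,255,255)),('blue',(95,100,50),(130,255,255))):
    m=cv2.inRange(hsv,lo,hi)
    n,l,st,c=cv2.connectedComponentsWithStats(m)
    for i in range(1,n):
        if st[i,4]>15:
            q=P[(l==i)&(f['z_map']>0)]
            print(nm,st[i].tolist(),c[i].round(1),np.median(q,0).round(3),q[:,2].max().round(3) if len(q) else'')
E
```

```text
pics
0.0 [0.23766682 0.57729447 0.24356381] [[-0.001  0.381  0.925]
 [-0.002  0.925 -0.381]
 [-1.    -0.002 -0.   ]] 0.08707523172497339
top [[-0.008, -0.98, 0.201, 0.327], [-1.0, 0.008, -0.003, 0.006], [0.001, -0.201, -0.98, 1.588], [0.0, 0.0, 0.0, 1.0]]
side [[-0.987, -0.107, 0.121, 0.436], [-0.161, 0.588, -0.793, 1.188], [0.013, -0.802, -0.597, 0.995], [0.0, 0.0, 0.0, 1.0]]
red [319, 225, 4, 5, 16] [320.7 227. ] [ 0.503 -0.207  0.082] 0.089
yel [369, 0, 7, 26, 55] [371.7  12.8] [ 1.431 -0.481 -0.091] -0.08
yel [344, 9, 5, 25, 45] [346.2  20.2] [ 1.398 -0.371 -0.091] -0.082
yel [353, 9, 4, 15, 23] [354.9  16.1] [ 1.419 -0.408 -0.09 ] -0.082
yel [211, 13, 7, 21, 54] [214.7  22.9] [ 1.606  0.22  -0.431] -0.417
yel [191, 25, 5, 13, 19] [193.2  30.8] [ 1.564  0.326 -0.427] -0.419
yel [197, 28, 6, 8, 17] [198.9  31.7] [ 1.557  0.301 -0.433] -0.419
yel [351, 35, 7, 18, 54] [354.2  42.6] [ 1.297 -0.397 -0.09 ] -0.08
yel [196, 40, 6, 11, 23] [198.3  46.1] [ 1.475  0.304 -0.431] -0.414
yel [195, 51, 7, 26, 66] [197.5  63.8] [ 1.376  0.305 -0.429] -0.417
yel [498, 53, 7, 19, 40] [500.9  61.6
[... 1497 characters left out ...]
6, 6, 18] [434.6 253.1] [ 0.407 -0.576  0.12 ] 0.125
yel [464, 253, 6, 22, 38] [467.  261.9] [ 0.382 -0.681  0.119] 0.13
yel [430, 258, 9, 20, 59] [434.4 267.1] [ 0.366 -0.571  0.118] 0.125
blue [373, 16, 139, 128, 8496] [439.1  65.6] [ 1.566 -1.024 -0.749] 0.101
blue [14, 19, 175, 97, 10656] [113.7  61.5] [ 1.585  0.819 -0.75 ] -0.722
blue [236, 18, 89, 96, 3749] [277.5  69.9] [ 1.507 -0.109 -0.75 ] -0.725
blue [315, 109, 51, 35, 1192] [338.  129.9] [ 0.875 -0.294  0.006] 0.1
blue [461, 129, 51, 255, 2727] [481.9 250.3] [ 0.524 -1.143 -0.749] -0.725
blue [34, 157, 25, 9, 111] [ 49.  162.4] [ 0.965  1.15  -0.749] -0.728
blue [299, 210, 39, 39, 1061] [318.3 229.1] [ 0.501 -0.206  0.022] 0.034
```

View pics/top.png

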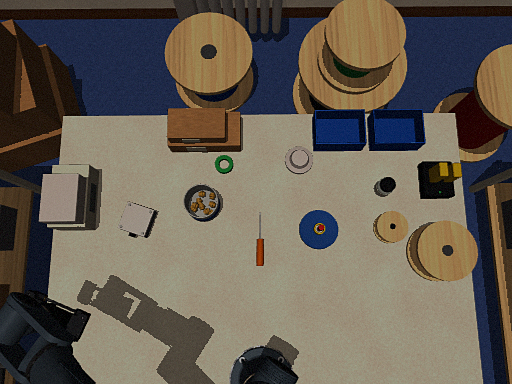

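```bash
python3 - <<'E'
from h import *
F={n:dict(np.load(n+'.npz')) for n in('top','side')}
def circ(p):
    A=np.c_[2*p,np.ones(len(p))]; s=np.linalg.lstsq(A,(p**2).sum(1),rcond=None)[0]; return s[:2].round(4),np.sqrt(s[2]+s[:2]@s[:2]).round(4),len(p)
for n,f in F.items():
    P=cloud(f); hsv=cv2.cvtColor(f['img'],cv2.COLOR_BGR2HSV); z=P[...,2]
    def near(c,rad): return np.hypot(P[...,0]-c[0],P[...,1]-c[1])<rad
    c=np.array([.6,.22])
    if n=='top': c=P[203,203,:2]; print('can',P[203,203])
    else: c=can
    can=c
    m=near(c,.09)&(z>.09)&(z<.115)
    q=P[m]; print(n,'rim',circ(q[:,:2]),np.median(q[:,2]))
    for nm,lo,hi,a,b in(('plate',(95,100,40),(130,255,255),.012,.036),('collar',(18,120,60),(38,255,255),.04,.052),('knob',(0,130,60),(8,255,255),.072,.09)):
        m=near((.501,-.206),.085)&(cv2.inRange(hsv,lo,hi)>0)&(z>a)&(z<b)
        if m.sum()>3:
            q=P[m]; print(n,nm,m.sum(),'mean',q.mean(0).round(4),'bbox',q.min(0).round(4),q.max(0).round(4))
            if nm=='plate':
                cn=max(cv2.findContours(m.astype('u1'),0,1)[0],key=cv2.contourArea)[:,0]
                # outer contour cast on the plate's top plane z=.021
                K=f['intrinsics'];d=np.c_[(cn[:,0]-K[0,2])/K[0,0],(cn[:,1]-K[1,2])/K[1,1],np.ones(len(cn))]@f['T'][:3,:3].T;o=f['T'][:3,3]
                w=o+d*((.021-o[2])/d[:,2])[:,None]; print('  circle',circ(w[:,:2]))
    # table check, obstacles along path
    if n=='top':
        for nm,a in(('screw',(243,260)),('tape',(164,224)),('det',(160,299)),('jbox',(219,138)),('reel',(226,391)),('jar',(185,388))): print(nm,P[a].round(3))
E
python3 - <<'E'
import cv2
cv2.imwrite('pics/side.png',cv2.imread('pics/a.png')[:,400:])
E
```

```text
can [0.6024515  0.20833363 0.00655897]
top rim (array([0.5946, 0.2058]), np.float64(0.0577), 164) 0.09982342634455521
top plate 1068 mean [ 0.502  -0.2061  0.0218] bbox [ 0.4347 -0.2745  0.012 ] [ 0.572  -0.1373  0.034 ]
  circle (array([ 0.5028, -0.2065]), np.float64(0.0678), 109)
top collar 38 mean [ 0.5011 -0.2055  0.0454] bbox [ 0.4856 -0.2239  0.0409] [ 0.5211 -0.1877  0.0519]
top knob 16 mean [ 0.5027 -0.2062  0.081 ] bbox [ 0.4954 -0.2116  0.073 ] [ 0.5095 -0.1987  0.0891]
screw [0.454 0.002 0.023]
tape [ 0.751  0.134 -0.004]
det [ 0.752 -0.142  0.043]
jbox [0.539 0.43  0.052]
reel [ 0.506 -0.454  0.063]
jar [ 0.648 -0.447  0.083]
side rim (array([0.5955, 0.209 ]), np.float64(0.0576), 300) 0.09585994498918182
side plate 489 mean [ 0.5036 -0.1951  0.0176] bbox [ 0.4399 -0.2668  0.0122] [ 0.5685 -0.1382  0.0237]
  circle (array([ 0.5041, -0.1987]), np.float64(0.0551), 113)
side collar 22 mean [ 0.5014 -0.1939  0.042 ] bbox [ 0.486  -0.2128  0.04  ] [ 0.5202 -0.1816  0.0482]
side knob 17 mean [ 0.5032 -0.2058  0.0754] bbox [ 0.4962 -0.2186  0.0722] [ 0.5101 -0.194   0.0805]
```

View pics/side.png

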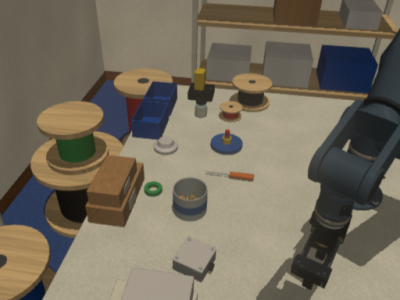

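```bash
python3 -m pendant '[{"angular":[0,0,0],"travel":[-0.05,-0.207,0.472],"grip":0},{"angular":[0,0,0],"travel":[-0.05,-0.207,0.472],"grip":0},{"angular":[0,0,0],"travel":[-0.05,-0.207,0.472],"grip":0},{"angular":[0,0,0],"travel":[-0.05,-0.207,0.472],"grip":0},{"angular":[0,0,0],"travel":[-0.05,-0.207,0.472],"grip":0},{"angular":[0,0,0],"travel":[-0.05,-0.207,0.472],"grip":0},{"angular":[0,0,0],"travel":[-0.05,-0.207,0.472],"grip":0},{"angular":[0,0,0],"travel":[-0.05,-0.207,0.472],"grip":0},{"angular":[0,0,0],"travel":[-0.05,-0.207,0.472],"grip":0},{"angular":[0,0,0],"travel":[-0.05,-0.207,0.472],"grip":0},{"angular":[0,0,0],"travel":[-0.05,-0.207,0.472],"grip":0}]' 20
cat >> h.py <<'E'
def circ(p):
    A=np.c_[2*p,np.ones(len(p))]; s=np.linalg.lstsq(A,(p**2).sum(1),rcond=None)[0]; return s[:2].round(4),np.sqrt(s[2]+s[:2]@s[:2]).round(4),len(p)
def plane(f,uv,h):
    K=f['intrinsics'];d=np.c_[(uv[:,0]-K[0,2])/K[0,0],(uv[:,1]-K[1,2])/K[1,1],np.ones(len(uv))]@f['T'][:3,:3].T;o=f['T'][:3,3]
    return (o+d*((h-o[2])/d[:,2])[:,None])[:,:2]
E
python3 - <<'E'
from h import *
f=cam('wrist'); cv2.imwrite('pics/w1.png',f['img']); P=cloud(f); z=P[...,2]
print(f['T'].round(3).tolist())
m=(np.hypot(P[...,0]-.595,P[...,1]-.2065)<.08)&(z>.09)&(z<.11)
print(m.sum(),np.median(P[m],0),circ(P[m][:,:2]))
m8=m.astype('u1')
for c in cv2.findContours(m8,cv2.RETR_CCOMP,cv2.CHAIN_APPROX_NONE)[0]:
    if len(c)>100: print(len(c),cv2.boundingRect(c),circ(plane(f,c[:,0].astype(float),.1)))
E
```

```text
time: 1.48
ee_pos: [0.5939, 0.208, 0.294]
tcp_rot: [0.305, 1.552, -0.305]
force: [-0.4, -0.1, 0.0]
opening: 0.0871
[[0.379, 0.884, 0.274, 0.518], [0.925, -0.362, -0.114, 0.239], [-0.002, 0.297, -0.955, 0.435], [0.0, 0.0, 0.0, 1.0]]
1603 [0.60544782 0.19971753 0.09970305] (array([0.5963, 0.2038]), np.float64(0.0573), 1603)
300 (197, 124, 109, 107) (array([0.5966, 0.2037]), np.float64(0.0592), 300)
278 (201, 128, 101, 98) (array([0.5951, 0.2045]), np.float64(0.0545), 278)
```

View pics/w1.png

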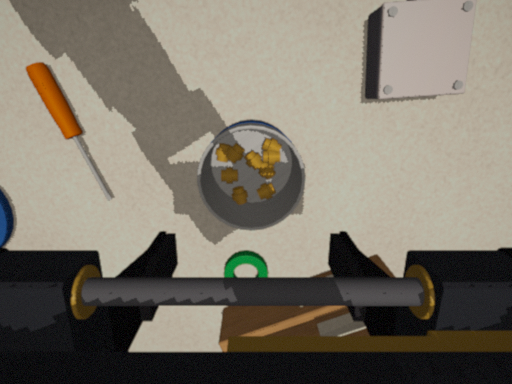

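```bash
python3 -m pendant '[{"angular":[0,0,0],"travel":[0,-0.418,0.073],"grip":0},{"angular":[0,0,0],"travel":[0,-0.418,0.073],"grip":0},{"angular":[0,0,0],"travel":[0,-0.418,0.073],"grip":0},{"angular":[0,0,0],"travel":[0,-0.418,0.073],"grip":0},{"angular":[0,0,0],"travel":[0,-0.418,0.073],"grip":0},{"angular":[0,0,0],"travel":[0,-0.418,0.073],"grip":0},{"angular":[0,0,0],"travel":[0,-0.418,0.073],"grip":0},{"angular":[0,0,0],"travel":[0,-0.418,0.073],"grip":0},{"angular":[0,0,0],"travel":[0,-0.418,0.073],"grip":0},{"angular":[0,0,0],"travel":[0,-0.418,0.073],"grip":0}]' 20
python3 - <<'E'
from h import *
f=cam('wrist'); cv2.imwrite('pics/w2.png',f['img']); P=cloud(f); z=P[...,2]
s=get_state(); print(s['ee_pos'],R.from_rotvec(s['tcp_rot']).as_matrix().round(4).tolist())
hsv=cv2.cvtColor(f['img'],cv2.COLOR_BGR2HSV)
near=np.hypot(P[...,0]-.5025,P[...,1]+.2063)<.09
m=near&(z>.074)&(z<.09); print('knob top',m.sum(),P[m].mean(0).round(4),circ(plane(f,max(cv2.findContours(m.astype('u1'),0,1)[0],key=len)[:,0].astype(float),.08)))
m=near&(z>.042)&(z<.049); print('collar',m.sum(),P[m].mean(0).round(4))
m=near&(cv2.inRange(hsv,(95,100,30),(130,255,255))>0); c=max(cv2.findContours(m.astype('u1'),0,1)[0],key=len)[:,0].astype(float); print('plate',circ(plane(f,c,.021)), np.median(z[m]))
E
```

```text
time: 2.78
ee_pos: [0.5041, -0.2054, 0.2946]
tcp_rot: [0.305, 1.55, -0.304]
force: [0.0, -0.2, 0.5]
opening: 0.0867
[ 0.5041352  -0.20561974  0.29457923] [[-0.0002, 0.3783, 0.9257], [0.0005, 0.9257, -0.3783], [-1.0, 0.0004, -0.0003]]
knob top 227 [ 0.5039 -0.2101  0.08  ] (array([ 0.5039, -0.2101]), np.float64(0.0095), 46)
collar 282 [ 0.5015 -0.2075  0.0459]
plate (array([ 0.5041, -0.2094]), np.float64(0.068), 286) 0.02129711098880749
```

View pics/w2.png

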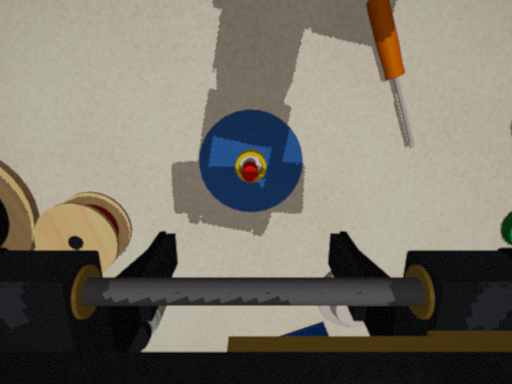

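```bash
python3 -m pendant '[{"angular":[0,0,0],"travel":[0.06,-0.003,0.001],"grip":0},{"angular":[0,0,0],"travel":[0.12,-0.003,0.001],"grip":0},{"angular":[0,0,0],"travel":[0.17,-0.003,0.001],"grip":0},{"angular":[0,0,0],"travel":[0.2,-0.003,0.001],"grip":0},{"angular":[0,0,0],"travel":[0.221,-0.003,0.001],"grip":0},{"angular":[0,0,0],"travel":[0.221,-0.003,0.001],"grip":0},{"angular":[0,0,0],"travel":[0.221,-0.003,0.001],"grip":0}]' 30
python3 -m pendant '[{"angular":[0,0,0],"travel":[0,0,0],"grip":255},{"angular":[0,0,0],"travel":[0,0,0],"grip":255},{"angular":[0,0,0],"travel":[0,0,0],"grip":255},{"angular":[0,0,0],"travel":[0,0,0],"grip":255},{"angular":[0,0,0],"travel":[0,0,0],"grip":255},{"angular":[0,0,0],"travel":[0,0,0],"grip":255},{"angular":[0,0,0],"travel":[0,0,0],"grip":255},{"angular":[0,0,0],"travel":[0,0,0],"grip":255}]' 30
```

```text
time: 3.7
ee_pos: [0.5044, -0.2104, 0.0743]
tcp_rot: [0.305, 1.548, -0.306]
force: [-0.4, -0.0, 0.6]
opening: 0.0869
time: 4.7
ee_pos: [0.5037, -0.2104, 0.0735]
tcp_rot: [0.307, 1.549, -0.306]
force: [0.7, 1.2, 0.3]
opening: 0.0191
```

```bash
python3 -m pendant '[{"angular":[0,0,0],"travel":[-0.01,0,0],"grip":255},{"angular":[0,0,0],"travel":[-0.03,0,0],"grip":255},{"angular":[0,0,0],"travel":[-0.06,0,0],"grip":255},{"angular":[0,0,0],"travel":[-0.09,0,0],"grip":255},{"angular":[0,0,0],"travel":[-0.12,0,0],"grip":255},{"angular":[0,0,0],"travel":[-0.15,0,0],"grip":255},{"angular":[0,0,0],"travel":[-0.18,0,0],"grip":255},{"angular":[0,0,0],"travel":[-0.2,0,0],"grip":255},{"angular":[0,0,0],"travel":[-0.2,0,0],"grip":255},{"angular":[0,0,0],"travel":[-0.2,0,0],"grip":255}]' 30
python3 - <<'E'
from h import *
s=get_state(); M=R.from_rotvec(s['tcp_rot']).as_matrix(); print(s['ee_pos'],M.round(4).tolist(),s['force'],s['wrist_torque'])
f=cam('wrist'); cv2.imwrite('pics/w3.png',f['img'])
hsv=cv2.cvtColor(f['img'],cv2.COLOR_BGR2HSV); P=cloud(f); z=P[...,2]
near=np.hypot(P[...,0]-.504,P[...,1]+.21)<.09
m=near&(z>.18)&(cv2.inRange(hsv,(95,100,30),(130,255,255))>0); c=max(cv2.findContours(m.astype('u1'),0,1)[0],key=len)[:,0].astype(float); print('plate',circ(plane(f,c,.221)), np.median(z[m]))
Q=P[m]; print('plane fit slopes', np.linalg.lstsq(np.c_[Q[:,:2]-Q[:,:2].mean(0),np.ones(len(Q))],Q[:,2],rcond=None)[0])
print('move to canister (tool axes)', M.T@(np.array([.5958,.2042,s['ee_pos'][2]])-s['ee_pos']))
E
```

```text
time: 5.95
ee_pos: [0.5026, -0.2102, 0.2725]
tcp_rot: [0.307, 1.551, -0.306]
force: [0.5, -0.3, -5.0]
opening: 0.0193
[ 0.50264167 -0.21020737  0.27249704] [[-0.0022, 0.381, 0.9246], [0.0014, 0.9246, -0.381], [-1.0, 0.0004, -0.0026]] [ 0.47245878 -0.25314178 -5.0273493 ] [0.01649904 0.04918804 0.00621895]
plate (array([ 0.4877, -0.2041]), np.float64(0.0543), 615) 0.22033272351813366
plane fit slopes [-0.07043306  0.02844675  0.22189032]
move to canister (tool axes) [ 3.62451916e-04  4.18642471e-01 -7.17655392e-02]
```

View pics/w3.png

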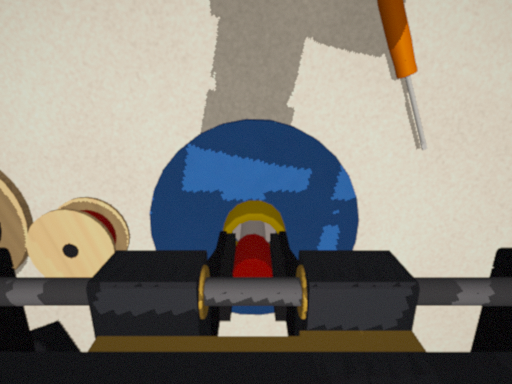

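Run:
```python
from h import *
f=cam('wrist'); P=cloud(f); z=P[...,2]; hsv=cv2.cvtColor(f['img'],cv2.COLOR_BGR2HSV)
def fit(m,n):
    Q=P[m]; k=np.linalg.lstsq(np.c_[Q[:,:2]-Q[:,:2].mean(0),np.ones(len(Q))],Q[:,2],rcond=None)[0]; e=Q[:,2]-np.c_[Q[:,:2]-Q[:,:2].mean(0),np.ones(len(Q))]@k
    print(n,len(Q),k.round(4),'rms',e.std().round(4))
fit((np.abs(z)<.012)&(f['z_map']>0),'table')
b=(z>.2)&(z<.24)&(cv2.inRange(hsv,(95,100,30),(130,255,255))>0); b=cv2.erode(b.astype('u1'),np.ones((7,7)))>0; b[245:]=0
fit(b,'plate')
# plate rim: visible far arc ray cast onto own fitted plane
for n in('side','top'):
    g=cam(n); PP=cloud(g); h=cv2.cvtColor(g['img'],cv2.COLOR_BGR2HSV)
    m=(np.hypot(PP[...,0]-.5,PP[...,1]+.21)<.09)&(PP[...,2]>.19)&(PP[...,2]<.245)&(cv2.inRange(h,(95,100,30),(130,255,255))>0)
    P=PP; fit(m,n)
    if n=='side': cv2.imwrite('pics/s3.png',cv2.resize(g['img'][90:270,180:420],None,fx=3,fy=3))
```

```text
table 106752 [ 0.0005 -0.0021  0.0004] rms 0.0012
plate 13826 [-0.0029  0.0012  0.22  ] rms 0.0006
side 157 [-0.0079  0.0099  0.2163] rms 0.0016
top 147 [ 0.0116 -0.0152  0.2203] rms 0.0027
```

View pics/s3.png

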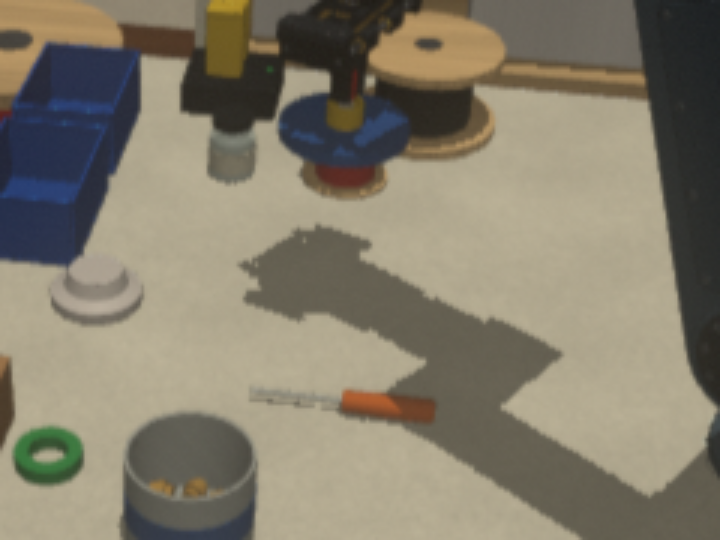

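```bash
python3 -m pendant '[{"angular":[0,0,0],"travel":[0,0.02,-0.003],"grip":255},{"angular":[0,0,0],"travel":[0,0.06,-0.01],"grip":255},{"angular":[0,0,0],"travel":[0,0.105,-0.018],"grip":255},{"angular":[0,0,0],"travel":[0,0.15,-0.026],"grip":255},{"angular":[0,0,0],"travel":[0,0.195,-0.033],"grip":255},{"angular":[0,0,0],"travel":[0,0.24,-0.041],"grip":255},{"angular":[0,0,0],"travel":[0,0.285,-0.049],"grip":255},{"angular":[0,0,0],"travel":[0,0.33,-0.057],"grip":255},{"angular":[0,0,0],"travel":[0,0.37,-0.064],"grip":255},{"angular":[0,0,0],"travel":[0,0.4,-0.069],"grip":255},{"angular":[0,0,0],"travel":[0,0.418,-0.072],"grip":255},{"angular":[0,0,0],"travel":[0,0.418,-0.072],"grip":255}]' 30
python3 -m pendant '[{"angular":[0,0,0],"travel":[0.03,0,0],"grip":255},{"angular":[0,0,0],"travel":[0.06,0,0],"grip":255},{"angular":[0,0,0],"travel":[0.075,0,0],"grip":255},{"angular":[0,0,0],"travel":[0.075,0,0],"grip":255},{"angular":[0,0,0],"travel":[0.075,0,0],"grip":255}]' 30
python3 - <<'E'
from h import *
s=get_state(); M=R.from_rotvec(s['tcp_rot']).as_matrix(); print(s['ee_pos'],M.round(4).tolist())
print('tool move',M.T@(np.array([.5956,.2039,s['ee_pos'][2]])-s['ee_pos']))
out=[]
for n in('side','top'):
    g=cam(n); np.savez(n+'2.npz',**g); PP=cloud(g); z=PP[...,2]; h=cv2.cvtColor(g['img'],cv2.COLOR_BGR2HSV)
    nr=np.hypot(PP[...,0]-.5955,PP[...,1]-.204)<.09
    m=nr&(z>.1)&(z<.16)&(cv2.inRange(h,(95,100,30),(130,255,255))>0); Q=PP[m]; print(n,len(Q),Q.mean(0).round(4),np.median(Q[:,2]))
    c=max(cv2.findContours(m.astype('u1'),0,1)[0],key=len)[:,0]; print(cv2.boundingRect(c))
    a,b=(200,240) if n=='side' else (200,200)
    out.append(cv2.resize(g['img'][150:310,150:310] if n=='side' else g['img'][140:260,140:260],(400,400)))
cv2.imwrite('pics/p4.png',np.hstack(out))
E
```

```text
time: 7.65
ee_pos: [0.5959, 0.2045, 0.2731]
tcp_rot: [0.304, 1.55, -0.305]
force: [0.2, -0.0, -4.8]
opening: 0.019
time: 8.28
ee_pos: [0.5973, 0.2029, 0.1998]
tcp_rot: [0.307, 1.547, -0.306]
force: [-0.2, -0.4, -3.7]
opening: 0.0187
[0.59730957 0.2028911  0.1997788 ] [[0.0024, 0.3814, 0.9244], [0.0003, 0.9244, -0.3814], [-1.0, 0.0012, 0.0021]]
tool move [-3.86327473e-06  2.80575355e-04 -1.96514159e-03]
side 476 [0.5757 0.2334 0.1446] 0.14471357453093076
(238, 232, 31, 15)
top 81 [0.5832 0.1985 0.1485] 0.1491141179364921
(178, 199, 12, 5)
```

View pics/p4.png

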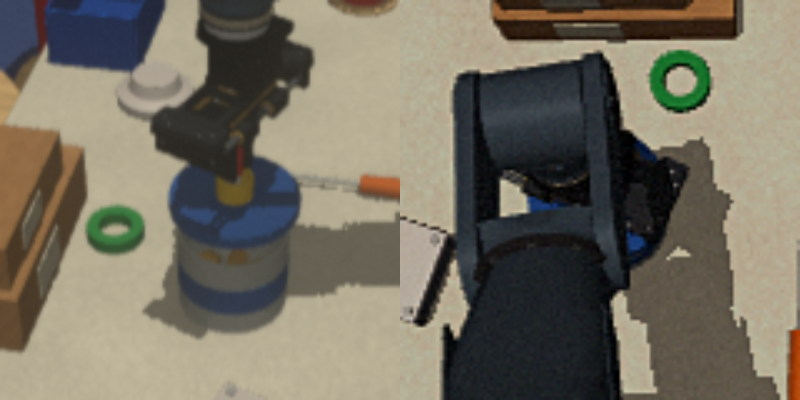

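```bash
python3 -m pendant '[{"angular":[0,0,0],"travel":[0.0,0,-0.0015],"grip":255},{"angular":[0,0,0],"travel":[0.01,0,-0.0015],"grip":255},{"angular":[0,0,0],"travel":[0.018,0,-0.0015],"grip":255},{"angular":[0,0,0],"travel":[0.024,0,-0.0015],"grip":255},{"angular":[0,0,0],"travel":[0.028,0,-0.0015],"grip":255},{"angular":[0,0,0],"travel":[0.031,0,-0.0015],"grip":255},{"angular":[0,0,0],"travel":[0.031,0,-0.0015],"grip":255}]' 30
```

```text
time: 9.25
ee_pos: [0.5949, 0.2037, 0.1673]
tcp_rot: [0.307, 1.549, -0.307]
force: [-0.8, 0.4, -3.9]
opening: 0.0191
```

```bash
python3 -m pendant '[{"angular":[0,0,0],"travel":[0.002,0,0],"grip":255},{"angular":[0,0,0],"travel":[0.004,0,0],"grip":255},{"angular":[0,0,0],"travel":[0.006,0,0],"grip":255},{"angular":[0,0,0],"travel":[0.007,0,0],"grip":255},{"angular":[0,0,0],"travel":[0.007,0,0],"grip":255}]' 30
python3 -m pendant '[{"angular":[0,0,0],"travel":[0.001,0,0],"grip":255},{"angular":[0,0,0],"travel":[0.0015,0,0],"grip":255},{"angular":[0,0,0],"travel":[0.0015,0,0],"grip":255}]' 30
```

```text
time: 9.88
ee_pos: [0.5951, 0.2038, 0.1606]
tcp_rot: [0.307, 1.549, -0.306]
force: [0.5, -0.3, -3.4]
opening: 0.0193
time: 10.25
ee_pos: [0.5953, 0.2038, 0.1595]
tcp_rot: [0.307, 1.548, -0.306]
force: [1.5, 1.0, -1.9]
opening: 0.0189
```

```bash
python3 -m pendant '[{"angular":[0,0,0],"travel":[0.0005,0,0],"grip":255},{"angular":[0,0,0],"travel":[0.001,0,0],"grip":255},{"angular":[0,0,0],"travel":[0.001,0,0],"grip":255}]' 30
```

```text
time: 10.62
ee_pos: [0.5953, 0.2038, 0.1595]
tcp_rot: [0.307, 1.548, -0.306]
force: [-0.9, 0.5, 6.5]
opening: 0.0191
```

```bash
python3 -m pendant '[{"angular":[0,0,0],"travel":[0,0,0],"grip":0},{"angular":[0,0,0],"travel":[0,0,0],"grip":0},{"angular":[0,0,0],"travel":[0,0,0],"grip":0},{"angular":[0,0,0],"travel":[0,0,0],"grip":0},{"angular":[0,0,0],"travel":[0,0,0],"grip":0},{"angular":[0,0,0],"travel":[0,0,0],"grip":0},{"angular":[0,0,0],"travel":[-0.03,0,0],"grip":0},{"angular":[0,0,0],"travel":[-0.08,0,0],"grip":0},{"angular":[0,0,0],"travel":[-0.13,0,0],"grip":0},{"angular":[0,0,0],"travel":[-0.135,0,0],"grip":0},{"angular":[0,0,0],"travel":[-0.135,0,0],"grip":0},{"angular":[0,0,0],"travel":[-0.135,0,0],"grip":0}]' 30
python3 - <<'E'
from h import *
f=cam('wrist'); P=cloud(f); z=P[...,2]; hsv=cv2.cvtColor(f['img'],cv2.COLOR_BGR2HSV); cv2.imwrite('pics/w5.png',f['img'])
s=get_state(); M=R.from_rotvec(s['tcp_rot']).as_matrix(); print(s['ee_pos'],M.round(4).tolist())
near=np.hypot(P[...,0]-.5955,P[...,1]-.204)<.09
m=near&(z>.158)&(z<.175); print('knob',m.sum(),P[m].mean(0).round(4),circ(plane(f,max(cv2.findContours(m.astype('u1'),0,1)[0],key=len)[:,0].astype(float),.166)))
b=near&(cv2.inRange(hsv,(95,100,30),(130,255,255))>0)&(z>.09); c=max(cv2.findContours(b.astype('u1'),0,1)[0],key=len)[:,0].astype(float); pc=circ(plane(f,c,.107)); print('plate',pc)
b[240:]=0; b=cv2.erode(b.astype('u1'),np.ones((7,7)))>0; Q=P[b]; print('slopes',np.linalg.lstsq(np.c_[Q[:,:2]-Q[:,:2].mean(0),np.ones(len(Q))],Q[:,2],rcond=None)[0].round(4))
y=near&(cv2.inRange(hsv,(18,120,60),(38,255,255))>0)&(z>.127); ci=max(cv2.findContours(y.astype('u1'),0,1)[0],key=len)[:,0].astype(float); print('collar',y.sum(),np.median(z[y]),circ(plane(f,ci,.132)))
E
```

```text
time: 12.12
ee_pos: [0.5938, 0.2035, 0.2911]
tcp_rot: [0.306, 1.553, -0.308]
force: [0.7, -0.3, -0.1]
opening: 0.087
[0.59387519 0.20352749 0.29097382] [[-0.004, 0.3809, 0.9246], [-0.0006, 0.9246, -0.3809], [-1.0, -0.0021, -0.0035]]
knob 404 [0.5944 0.2031 0.1657] (array([0.5944, 0.2031]), np.float64(0.0099), 64)
plate (array([0.5935, 0.2026]), np.float64(0.0681), 358)
slopes [-0.083   0.034   0.1087]
collar 6646 0.3662091594197737 (array([0.8139, 0.2599]), np.float64(0.1014), 604)
```

View pics/w5.png

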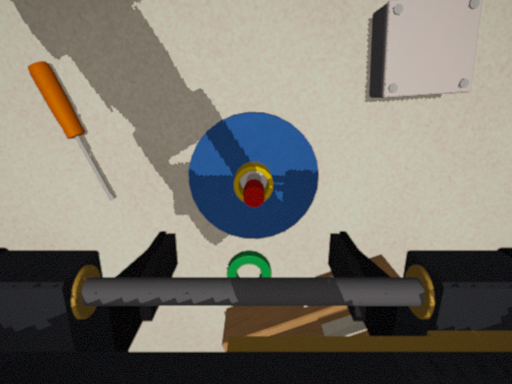

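```bash
python3 -m pendant '[{"angular":[0,0,0],"travel":[0.05,-0.001,0],"grip":0},{"angular":[0,0,0],"travel":[0.1,-0.001,0],"grip":0},{"angular":[0,0,0],"travel":[0.13,-0.001,0],"grip":0},{"angular":[0,0,0],"travel":[0.145,-0.001,0],"grip":0},{"angular":[0,0,0],"travel":[0.154,-0.001,0],"grip":0},{"angular":[0,0,0],"travel":[0.158,-0.001,0],"grip":0},{"angular":[0,0,0],"travel":[0.158,-0.001,0],"grip":0},{"angular":[0,0,0],"travel":[0.158,-0.001,0],"grip":0}]' 30
```

```text
time: 13.18
ee_pos: [0.5952, 0.2029, 0.1361]
tcp_rot: [0.307, 1.547, -0.306]
force: [-0.2, 0.7, 0.5]
opening: 0.0875
```

```bash
python3 -m pendant '[{"angular":[0,0,0],"travel":[0,0,0],"grip":255},{"angular":[0,0,0],"travel":[0,0,0],"grip":255},{"angular":[0,0,0],"travel":[0,0,0],"grip":255},{"angular":[0,0,0],"travel":[0,0,0],"grip":255},{"angular":[0,0,0],"travel":[0,0,0],"grip":255},{"angular":[0,0,0],"travel":[0,0,0],"grip":255}]' 30
```

```text
time: 13.92
ee_pos: [0.5946, 0.2029, 0.135]
tcp_rot: [0.307, 1.549, -0.307]
force: [0.2, 0.1, -0.2]
opening: 0.0394
```

```bash
python3 -m pendant '[{"angular":[0,0,0],"travel":[0,0,0],"grip":120},{"angular":[0,0,0],"travel":[0,0,0],"grip":120},{"angular":[0,0,0],"travel":[0.002,0,0],"grip":80},{"angular":[0,0,0],"travel":[0.0035,0,0],"grip":80},{"angular":[0,0,0],"travel":[0.0035,0,0],"grip":80},{"angular":[0,0,0],"travel":[0.0035,0,0],"grip":80}]' 30
python3 -m pendant '[{"angular":[0,0,0],"travel":[0,0,0],"grip":255},{"angular":[0,0,0],"travel":[0,0,0],"grip":255},{"angular":[0,0,0],"travel":[0,0,0],"grip":255},{"angular":[0,0,0],"travel":[0,0,0],"grip":255},{"angular":[0,0,0],"travel":[0,0,0],"grip":255},{"angular":[0,0,0],"travel":[0,0,0],"grip":255}]' 30
```

```text
time: 14.68
ee_pos: [0.5945, 0.2028, 0.1315]
tcp_rot: [0.307, 1.549, -0.307]
force: [0.4, -0.6, -0.2]
opening: 0.0598
time: 15.42
ee_pos: [0.5946, 0.2028, 0.1316]
tcp_rot: [0.307, 1.549, -0.307]
force: [-0.5, -0.7, 0.2]
opening: 0.0394
```

Lift slowly at first, then to about 10 cm.

```bash
python3 -m pendant '[{"angular":[0,0,0],"travel":[-0.003,0,0],"grip":255},{"angular":[0,0,0],"travel":[-0.008,0,0],"grip":255},{"angular":[0,0,0],"travel":[-0.015,0,0],"grip":255},{"angular":[0,0,0],"travel":[-0.02,0,0],"grip":255},{"angular":[0,0,0],"travel":[-0.02,0,0],"grip":255}]' 30
```

```text
time: 16.05
ee_pos: [0.595, 0.2029, 0.1523]
tcp_rot: [0.307, 1.548, -0.306]
force: [-0.9, 0.3, -1.8]
opening: 0.0398
```

```bash
python3 -m pendant '[{"angular":[0,0,0],"travel":[-0.01,0,0],"grip":255},{"angular":[0,0,0],"travel":[-0.02,0,0],"grip":255},{"angular":[0,0,0],"travel":[-0.03,0,0],"grip":255},{"angular":[0,0,0],"travel":[-0.04,0,0],"grip":255},{"angular":[0,0,0],"travel":[-0.055,0,0],"grip":255},{"angular":[0,0,0],"travel":[-0.07,0,0],"grip":255},{"angular":[0,0,0],"travel":[-0.083,0,0],"grip":255},{"angular":[0,0,0],"travel":[-0.09,0,0],"grip":255},{"angular":[0,0,0],"travel":[-0.09,0,0],"grip":255},{"angular":[0,0,0],"travel":[-0.09,0,0],"grip":255},{"angular":[0,0,0],"travel":[-0.09,0,0],"grip":255}]' 30
python3 - <<'E'
from h import *
s=get_state(); print(s['time'],s['ee_pos'],s['force'],s['opening'])
g=cam('side'); P=cloud(g); z=P[...,2]; h=cv2.cvtColor(g['img'],cv2.COLOR_BGR2HSV); nr=np.hypot(P[...,0]-.595,P[...,1]-.203)<.085
m=nr&(z>.19)&(z<.24)&(cv2.inRange(h,(95,100,30),(130,255,255))>0); Q=P[m]
print('outer plate z',np.median(Q[:,2]),'slopes',np.linalg.lstsq(np.c_[Q[:,:2]-Q[:,:2].mean(0),np.ones(len(Q))],Q[:,2],rcond=None)[0].round(3),len(Q))
k=nr&(cv2.inRange(h,(0,130,60),(8,255,255))>0); print('red',k.sum(),P[k].mean(0).round(3) if k.any() else '',z[k].max() if k.any() else '')
w=nr&(z>.098)&(z<.11); print('flange',w.sum(),np.median(z[w]))
cv2.imwrite('pics/s6.png',cv2.resize(g['img'][130:310,150:330],(600,600)))
t=cam('top'); p=cloud(t)
a=dict(np.load('top.npz')); print('bystander px colour change', {n:float(np.abs(a['img'][v-12:v+12,u-12:u+12].astype(int)-t['img'][v-12:v+12,u-12:u+12]).mean().round(1)) for n,(v,u) in dict(screw=(243,260),tape=(164,224),det=(160,299),jbox=(219,138),reel=(226,391),jar=(185,388)).items()})
E
```

```text
time: 17.42
ee_pos: [0.5942, 0.2027, 0.2408]
tcp_rot: [0.306, 1.55, -0.307]
force: [0.1, -0.0, -1.6]
opening: 0.0395
17.425 [0.59415122 0.20272818 0.24083412] [ 0.06131246 -0.02021982 -1.56254294] 0.039487272875144606
outer plate z 0.21370618883264814 slopes [ 0.003 -0.006  0.214] 427
red 11 [0.593 0.215 0.143] 0.14633730784946386
flange 1066 0.1014958436632507
bystander px colour change {'screw': 21.8, 'tape': 19.3, 'det': 21.9, 'jbox': 23.9, 'reel': 19.9, 'jar': 16.0}
```

View pics/s6.png

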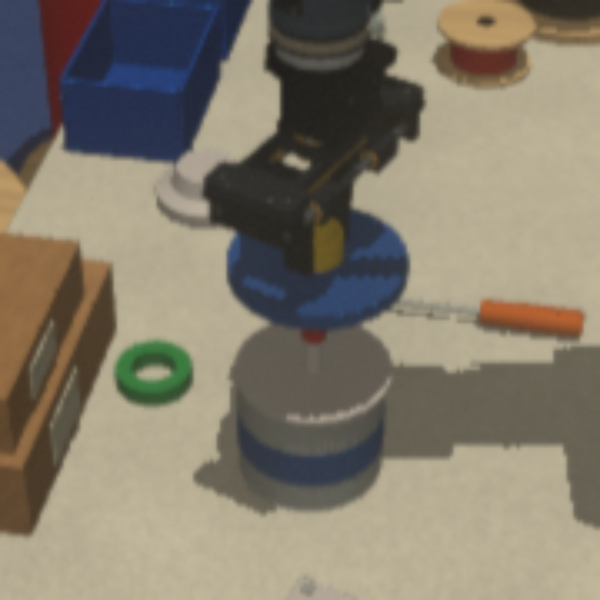

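```bash
python3 -c "
from station import *
s=get_state();print(s['time'],s['qvel'],s['opening']);print(r.sign_off())"
```

```text
17.525 [-6.69965561e-05 -2.22168913e-03 -4.13880393e-03 -3.23280669e-04
  1.01918547e-03  6.09170962e-06] 0.0396155601580015
the job is handed in; nothing more can be done
None
```

I lifted both lids by the red knob and lowered them into the canister. I let go of the knob, then raised the outer lid alone by its yellow collar. It was handed in at 17.5 s with the outer lid still held. The hand-in gave no verdict.

**Outer lid:** it is about 109 mm above where it lay, and level to within about 0.01 rad. The wrist carries 1.6 N, which fits the outer lid's weight alone. The jaws are open 39.6 mm on the 40 mm collar.

**Inner lid:** after I let go, its knob top measured 0.1657 m (0.166 m is fully seated) and about 1–2 mm from the canister's axis. The last side picture shows it still flat in the canister.

**Checks that disagreed or were weak:**
- **Camera offset:** the wrist camera placed things 2–4 mm from where the top camera did, so I used the wrist camera's relative positions for the fit.
- **Side camera:** it reads 2–4 mm low (inner lid flange 0.1015 m, expected 0.104 m).
- **Tilt readings:** two wrist-camera tilt readings of the outer lid, one in the carry and one after seating, gave about 0.08 rad. Both probably included pixels off the plate. A cleaner fit in the carry gave about 0.003 rad. I did not redo the one after seating.
- **Other objects:** the image-difference check gave 16–24 for all six, so it settles nothing. I did not measure their positions again. The screwdriver, tape roll, detector and cable reel look unmoved in the last side picture; I did not check the jar or junction box there.

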